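# Free a crooked stone block from the toggle clamp and hold it home in the corner jig

### The arm

A 6-joint arm with a two-finger parallel gripper is mounted at the origin on the work surface. World frame = base frame: x ahead of the robot, y to its left, z up, the work surface at z = 0. Lengths are in mm, angles in rad, forces in N, time in s.
With the tool pointing down it reaches from about 200 to 875 mm from the base axis. Payload 3.4 kg.
Tool frame: the origin (TCP) lies midway between the tips of the shut fingers; the grasp point (between the pads) lies 19 mm behind it; z points along the fingers, y is the line along which they close (so a half turn about z gives the same grasp; the last joint's range is limited). The gripper opens to 94 mm and grips with 3 to 60 N. Pads are 16 mm wide; open, the fingers measure 119 mm over their backs; the gripper's body (75 mm by 177 mm) begins 78 mm behind the grasp point.
Start: joints at [-1.357, 0.276, 1.505, -0, 1.361, -0.121], TCP at [188.934, -543.111, 205.493] pointing down, gripper open.
Joint ranges: [-2.89, 2.89], [-0.75, 2.08], [0.22, 2.7], [-1.18, 4.32], [0.11, 2.71], [-2.7, 2.7]. Speed limits (rad/s): [2.57, 2.57, 3.14, 3.14, 3.14, 3.14].

### API

Orientations are given as [roll, pitch, yaw] about the fixed x, y, z axes, in that order (R = Rz(yaw) Ry(pitch) Rx(roll)).
In Python, from workcell import bot, cams gives the robot as it stands.
- The arm moves only by the shell command python3 -m inch 'ROWS' [FORCE]. ROWS is a JSON object of lists of equal length, an entry for each row: "offset": the shift along the world's x, y, z in m, a list of three; "roll": the turn about the world's z in rad; "hand": the opening, from 0 (shut) to 1 (fully open). In form: {"offset": [[dx, dy, dz], ...], "roll": [roll, ...], "hand": [hand, ...]}. A call has 1 to 8 rows; each row shifts and turns the commanded pose from where the row before left it; what a row does not reach is not made up. A row lasts 1/8 s, in which the tool goes at most 62.5 mm and 10.7 degrees, less where a joint would pass 70% of its speed; a pose out of reach is approached as far as the arm can. A call with a gripper value outside its range is refused whole. The fingers move at their own pace and stop on an object; FORCE is the grip in N (left out, the last holds). Time passes only in rows, so rows that do not move let the fingers close. It gives the time, the measured TCP pose, the force, the opening and the grip force at its end, in the units of the state.
- bot.state(): the state, without advancing time (a new reading comes with each control period).
- cams.get_image(name): name is "scene" or "top" or "wrist"; returns a dict with "frame" (480x640x3 uint8, red, green, blue), "fx", "fy", "cx", "cy" (pixels), "rvec" (rotation vector, rad) and "tvec" (3), from world to camera coordinates, as OpenCV has them. Camera axes: x right, y down, z forward; pixel columns grow to the right and rows downward; lengths in mm; the calibration is good to about 2 mm. A picture is of the moment at which its call begins. There is no depth.
- bot.close_job(): hands the job in; it is judged then, once.
The state is a dict: "t": time; "joint_pos": joint angles; "dq": joint speeds; "joint_torque": joint torques, N m; "eef_pos": TCP position; "orientation": TCP orientation; "ft_force": force on the tool from outside, world axes, zero at the start; "ft_torque": the same for the moment, N m; "gripper_width": finger opening in mm; "grip_force": force on a finger pad.
Only numpy, scipy, OpenCV 4.12 (cv2) and the standard library are available. Lean on these libraries where they do the work, as an engineer would, in place of code of your own. Each camera call takes 0.05 s, during which the arm holds its last target. There are 200 camera calls.

### The job

The tiger's eye block in the granite corner jig was clamped crooked and short of the fences: first throw the red-handled toggle clamp fully open and leave it open, then bring the block flat on the slab into the corner until it sits square and flush against both aluminium fences. Keep a steady push into both fences and finish while still holding it there, so that I can mark it; go gently, since the stone chips. Leave everything else on the shelf where it stands.

Things in the scene. Friction and masses are not known exactly. Their poses are not given: they have to be found in the camera images.
- jig: black granite slab of the corner jig, 200 (x) x 180 (y) x 20 mm, origin at the centre of its underside on the shelf, z up; its +x points roughly away from the robot (turned up to 0.35 rad either way). Polished: the stone slides on it easily. It carries two low fences and, beyond the long one, the toggle clamp
- fence_long: aluminium bar 12 x 127 x 14 mm high along the jig's y; the stone's far side (+x of the jig) comes to rest against its inner face, which lies at jig x = +5 mm; origin at the centre of its underside. Its top is 34 mm above the shelf
- fence_short: aluminium bar 90 x 12 x 14 mm high along the jig's x, at the jig's +y side; its inner face lies at jig y = +40 mm; origin at the centre of its underside
- corner (a point): the point where the inner faces of both fences and the slab's top meet (jig x +5, y +40, z +20 mm)
- stone: sawn block of banded tiger's eye, 50 (x) x 60 (y) x 40 mm high, about 0.32 kg, loose on the slab under the clamp's tip, at first 8 to 20 mm short of the long fence, 10 to 25 mm short of the short one, turned up to 0.2 rad; origin: centre of its underside. Home: axes along the jig's, origin at jig x -20, y +10, z +20 mm. It rises 26 mm above the fences: fingers kept above them can grip any side
- clamp_arm (a joint): angle of the clamp's steel arm, rad: 0 = shut, lying level over the stone with its rubber tip on it; about 1.66 = fully open, standing up beyond the long fence (its stop)
- clamp_pivot (a point): pin of the clamp's arm (jig x +48, y 0, z +72 mm); arm and handle move only in the vertical plane jig y = 0. Shut, the handle leans 12 degrees towards the robot; open, 68 degrees away from it, the grip about 95 mm further away and 67 mm lower. The open arm's end stands 153 mm above the shelf, its rubber tip pointing to the robot as far as jig x +40 mm
- handle_grip (a point): middle of the clamp handle's round red grip (18 mm diameter, from 40 mm below to 30 mm above along the handle), 160 mm above the shelf when shut. Site z points up the handle; point x, square to it in the swing plane, is the way to push: away from the robot, then down. A push of some newtons takes the linkage over its dead centre; the handle turns about 80 degrees and stays where it is left
- jar: twist-cap glass jar of tumbled tiger's eye, 74 mm diameter, 100 mm high, loose; origin at the centre of its underside
- bowl: blue ceramic bowl, 124 mm diameter, 48 mm high, loose; origin at the centre of its underside
- loupe_stand: aluminium loupe on a spring clip stand, 80 mm foot, 143 mm high, loose; origin at the centre of its underside
- offcut_tray: birch tray of stone offcuts, 130 x 100 x 32 mm, loose; origin at the centre of its underside
- try_square: small steel try square lying flat, stock 75 mm, blade 110 mm, loose; origin under the middle of the stock
- oil_bottle: small amber bottle with black cap, 48 mm diameter, 100 mm high, loose; origin at the centre of its underside
Mind the look-alikes: they are no part of the job. Of the things that look like the stone, the smallest one is meant.

How it is judged (in metres and radians):
On the way, in this order (a step that is already met when the one before it is completed fails the run):
1. the toggle clamp is thrown open, its arm standing up clear of the stone (value of joint clamp_arm above 1.35 rad), for 0.2 s.
2. the stone is pressed home against both fences by the fingers (x of stone in the frame of jig between -0.0225 and -0.018 m and y of stone in the frame of jig between 0.0075 and 0.012 m and z of stone in the frame of jig below 0.022 m and angle between stone's own z axis and vertical below 0.03 rad and angle between the x axis of stone and the x axis of jig, either way round below 0.03 rad and contact force between stone and fence_long above 1.5 N and contact force between stone and fence_short above 1.5 N and contact force between the fingers and stone above 1.5 N), for 0.3 s.
At the end, for the whole second after the job is handed in: The clamp's arm stands open (above 1.35 rad); the stone lies flat on the slab (within 2 mm, 0.03 rad), square to the fences within 0.03 rad and within about 2 mm of its home in the corner, still; it presses on each fence with more than 1.5 N and the fingers still bear on it (all of step 2 and value of joint clamp_arm above 1.35 rad and linear speed of stone below 0.02 m/s); the arm keeps its last pose, push and grip.
It fails at once if a bystander (jar, bowl, loupe stand, tray, square, bottle) is shoved or knocked more than 30 mm (distance of any of jar, bowl, loupe_stand, offcut_tray, try_square, oil_bottle from where it was at the start of the episode above 0.03 m).
It fails at once if the stone is dragged more than 8 mm while the clamp is still down on it (value of joint clamp_arm below 0.3 rad and distance of stone from where it was at the start of the episode above 0.008 m).
It fails at once if the stone is banged or forced against a fence (more than 50 N) (contact force between stone and fence_long above 50 N or contact force between stone and fence_short above 50 N).
It fails at once if the stone is tipped over (angle between stone's own z axis and vertical above 0.5 rad).
It also fails if it takes over 64 s, if anything falls off the work surface, if the arm or the gripper's body presses on something with over 40 N, if the wrist force passes 120 N, or if a joint passes its speed limit or range.

## Working session

There is one attempt and no reset: what is moved stays moved. The work goes in short steps, Python scripts to look and compute and a shell command to move; the robot and the scene stay as the last step left them, time stands still between calls to the robot, and variables do not carry over. Pictures are saved under pics/ and viewed, at most 10 in all, crops included, and the job is handed in when it is done.

```bash
ls; mkdir -p pics; cat > h.py <<'E'
import numpy as np, cv2
from workcell import bot, cams
def grab(n, f=None):
    im=cams.get_image(n)
    if f: cv2.imwrite(f, im["frame"][:,:,::-1])
    np.save(f"cam_{n}.npy", {k:v for k,v in im.items() if k!="frame"}, allow_pickle=True)
    return im
def load(n): return np.load(f"cam_{n}.npy",allow_pickle=True).item()
def ray(c,uv):
    R=cv2.Rodrigues(np.array(c["rvec"],float))[0]; t=np.array(c["tvec"],float).ravel()
    d=R.T@np.array([(uv[0]-c["cx"])/c["fx"],(uv[1]-c["cy"])/c["fy"],1]); return -R.T@t, d
def onz(c,uv,z):
    o,d=ray(c,uv); return o+d*(z-o[2])/d[2]
def proj(c,P):
    K=np.array([[c["fx"],0,c["cx"]],[0,c["fy"],c["cy"]],[0,0,1.]])
    return cv2.projectPoints(np.array(P,float).reshape(-1,3),np.array(c["rvec"],float),np.array(c["tvec"],float),K,None)[0].reshape(-1,2)
E
python3 - <<'E'
from h import *
for n in("scene","top"):
    im=grab(n,f"pics/{n}0.png"); print(n,im["fx"],ray(im,(320,240)))
print(bot.state())
E
```

```text
pics
scene 605.9630453505599 (array([1718.58789325, -810.10980958, 1285.38971789]), array([-0.62624024,  0.46243432, -0.62781882]))
top 477.6489531205744 (array([ 459.51787445,   31.44906526, 1218.806559  ]), array([ 0.0416616 ,  0.02247134, -0.99891337]))
{'t': 0.1, 'joint_pos': array([-1.35700572e+00,  2.76516628e-01,  1.50597331e+00,  1.33137088e-05,
        1.36072897e+00, -1.21019746e-01]), 'dq': array([ 0.00112547, -0.00058861, -0.00325514,  0.00017873,  0.00133   ,
        0.00088338]), 'joint_torque': array([ 1.53721845e-03, -4.05456018e+01, -2.37781155e+01,  7.03551318e-02,
        2.99503317e-02, -5.51280800e-05]), 'eef_pos': array([ 188.82008784, -542.57713555,  204.7131245 ]), 'orientation': array([-3.13997987e+00, -2.09249975e-04,  3.34807397e-01]), 'ft_force': array([-0.57021221,  0.09400906,  0.11871735]), 'ft_torque': array([ 0.00799309, -0.02498981, -0.02758468]), 'grip_force': 0.0, 'gripper_width': 94.02624827582976}
```

View pics/scene0.png

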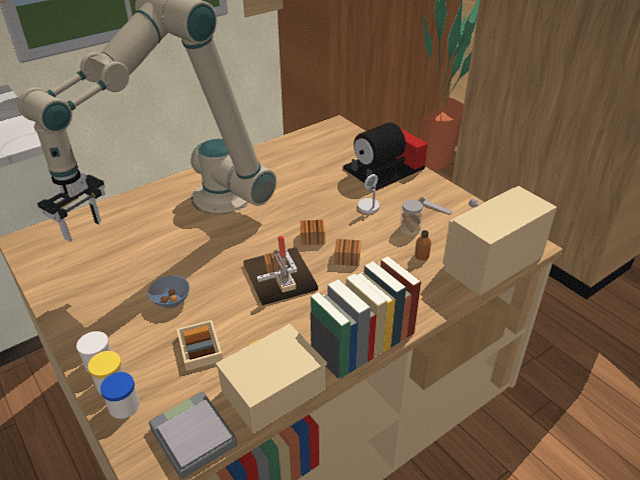

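View pics/top0.png

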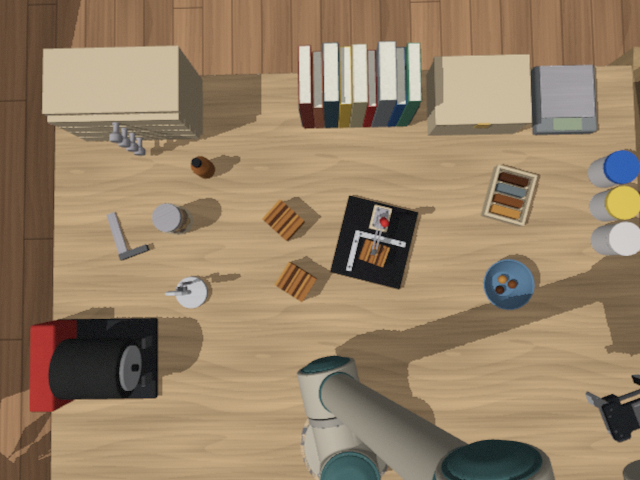

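The scene shows the jig at (280,275) with the red handle up at (282,245). In the top view the jig is at (375,242). Possible stones in the top view are the block in the jig (375,252), a loose block at (284,220) and a loose block at (297,281). I choose the one in the jig: it is the smallest and sits under the clamp. I'll check it in a close crop.

```bash
python3 - <<'E'
from h import *
a=cv2.imread("pics/top0.png")[190:292,325:425]; b=cv2.imread("pics/scene0.png")[225:305,235:325]
a=cv2.resize(a,(500,510),interpolation=cv2.INTER_CUBIC)
cv2.imwrite("pics/crop.png",a)
# slab corners sub-pixel: dark mask
im=cv2.imread("pics/top0.png"); m=(im.max(2)<45).astype(np.uint8); m[:185]=0;m[300:]=0;m[:,:320]=0;m[:,430:]=0
n,l,s,_=cv2.connectedComponentsWithStats(m); k=1+s[1:,4].argmax()
pts=np.argwhere(l==k)[:,::-1].astype(np.float32); r=cv2.minAreaRect(pts); B=cv2.boxPoints(r)
c=load("top"); W=np.array([onz(c,p,20) for p in B]); print(B,W.round(1)); print(np.linalg.norm(W-np.roll(W,1,0),axis=1),W.mean(0))
E
```

```text
[[330.23532 271.05884]
 [349.17648 195.29414]
 [417.64706 212.4118 ]
 [398.7059  288.1765 ]] [[ 431.3   34.    20. ]
 [ 621.1  -16.8   20. ]
 [ 574.9 -187.6   20. ]
 [ 386.3 -135.9   20. ]]
[175.72749876 196.500672   176.95534886 195.567025  ] [503.3986545 -76.6055335  20.       ]
```

View pics/crop.png

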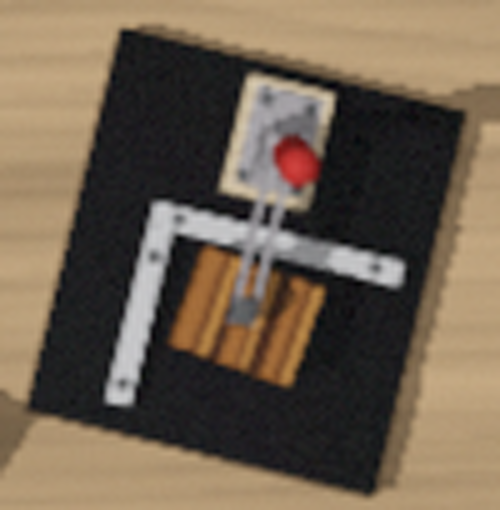

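The crop shows the smallest banded block at about crop (250,315), inside the L of the fences under the clamp's tip. The red knob is at crop (297,162), which is full-image (384,222). Next I check these against the model.

```bash
python3 - <<'E'
from h import *
c=load("top"); o=np.array([503.4,-76.6]); a=-0.265
R=np.array([[np.cos(a),-np.sin(a)],[np.sin(a),np.cos(a)]])
f=lambda p:(325+(p[0]+.5)/5-.5,190+(p[1]+.5)/5-.5)
J=lambda p,z:(R.T@(onz(c,f(p),z)[:2]-o)).round(1)
for n,p,z in [("L corner (17,52)",(153,202),34),("long end (17,?)",(406,261),34),("long end in(5,?)",(402,288),34),("short end",(107,404),34),("knob",(297,162),185),
 ("st1",(170,347),60),("st2",(205,247),60),("st3",(327,287),60),("st4",(293,388),60)]: print(n,J(p,z))
# scene view prediction of handle
s=load("scene")
P=lambda x,y,z:[*(o+R@[x,y]),z]
print(proj(s,[P(40.6,0,160),P(34,0,189),P(48,0,72)]))
im=cv2.imread("pics/scene0.png").astype(int); m=(im[:,:,2]>150)&(im[:,:,1]<80); m[:220]=0;m[300:]=0;m[:,:250]=0;m[:,310:]=0
q=np.argwhere(m); print(q.min(0),q.max(0),q.mean(0))
print(P(0,0,145),P(-20,10,0))
E
```

```text
L corner (17,52) [15.7 52.9]
long end (17,?) [ 18.1 -75.4]
long end in(5,?) [  4.6 -76.7]
short end [-87.   50.5]
knob [36.8  1.9]
st1 [-52.4  28.7]
st2 [-1.2 24. ]
st3 [ -5.5 -37.8]
st4 [-56.9 -33.6]
[[280.12235863 244.50049082]
 [278.95334764 235.46082505]
 [282.21891692 268.53218255]]
[236 279] [255 284] [242.30434783 281.47826087]
[np.float64(503.4), np.float64(-76.6), 145] [np.float64(486.7172426638686), np.float64(-61.7108896281962), 0]
```

```bash
python3 -m inch '{"offset":[[0.028,0.052,0.005],[0.028,0.052,0.005],[0.028,0.052,0.005],[0.028,0.052,0],[0.028,0.052,0],[0.028,0.052,0],[0.028,0.052,0],[0.028,0.052,0]],"roll":[-0.1,-0.1,-0.1,-0.1,-0.1,-0.085,0,0],"hand":[0,0,0,0,0,0,0,0]}'
python3 -m inch '{"offset":[[0.028,0.052,0],[0.004,0.013,0],[0,0,0]],"roll":[0,0,0],"hand":[0,0,0]}'
python3 - <<'E'
from h import *
grab("wrist","pics/w1.png"); s=bot.state(); print(s["eef_pos"],s["orientation"],s["ft_force"],s["gripper_width"])
E
```

```text
t: 1.1
eef_pos: [413.4, -125.3, 220.4]
orientation: [3.141, -0.0, -0.25]
ft_force: [0.5, -0.1, 0.2]
gripper_width: 17.3
grip_force: 0.0
t: 1.48
eef_pos: [444.5, -61.8, 220.2]
orientation: [3.141, 0.001, -0.248]
ft_force: [0.2, 0.4, -0.0]
gripper_width: 0.3
grip_force: 0.0
[444.33781449 -62.71689644 220.23072805] [ 3.14040324e+00  8.85427117e-04 -2.49790780e-01] [ 0.05006378 -0.40083206 -0.28118663] 0.775923548402887
```

View pics/w1.png

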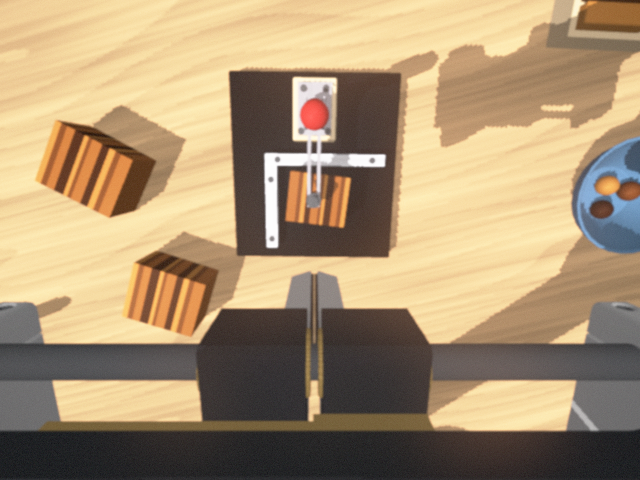

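The wrist view shows the shut fingertips at (315,275), in line with the clamp arm. The fences' outer corner is at (265,154), the long fence ends at (385,160), and the short fence ends at (271,248).

```bash
python3 - <<'E'
from h import *
from scipy.optimize import least_squares
c=load("wrist")
# (px),(jig x,y,z)
D=[((265,153.5),(17,52,34)),((385.5,154.5),(17,-75,34)),((385.5,166),(5,-75,34)),((277.5,166),(5,40,34)),((277.5,248),(-85,40,34)),((265.5,248),(-85,52,34)),
((230,71),(100,90,20)),((401,73),(100,-90,20)),((388,257),(-100,-90,20)),((237,257),(-100,90,20))]
u=np.array([d[0] for d in D]);X=np.array([d[1] for d in D],float)
def w(p,X):
    a=p[2];return np.c_[p[0]+X[:,0]*np.cos(a)-X[:,1]*np.sin(a),p[1]+X[:,0]*np.sin(a)+X[:,1]*np.cos(a),X[:,2]]
r=least_squares(lambda p:(proj(c,w(p,X))-u).ravel(),[503,-76,-.25],loss="soft_l1"); p=r.x; print(p,(proj(c,w(p,X))-u).round(1).tolist())
a=p[2];R=np.array([[np.cos(a),-np.sin(a)],[np.sin(a),np.cos(a)]])
for n,q,z in[("knob",(315,113),185),("TCP?",(315,273),220),("s",(289,172),60),("s",(351,177),60),("s",(345,228),60),("s",(286,220),60)]:print(n,(R.T@(onz(c,q,z)[:2]-p[:2])).round(1))
print("tcp jig",R.T@(bot.state()["eef_pos"][:2]-p[:2]),R)
E
```

```text
[ 5.01585239e+02 -7.91452370e+01 -2.57982062e-01] [[-0.1, 0.3], [-0.1, 0.6], [-0.8, 0.7], [-1.0, -0.4], [0.3, -0.3], [1.7, -0.4], [-1.9, -0.4], [1.0, -0.5], [1.6, 1.2], [-0.2, -0.3]]
knob [37.6  0.1]
TCP? [-51.7  -0.8]
s [-0.7 24.9]
s [ -5.  -36.7]
s [-56.6 -32.4]
s [-48.9  28.4]
tcp jig [-59.54428413   1.27914341] [[ 0.96690678  0.25512991]
 [-0.25512991  0.96690678]]
```

```bash
python3 -m inch '{"offset":[[0.017,-0.005,-0.019],[0.017,-0.005,-0.019],[0.017,-0.005,-0.019],[0.016,-0.004,-0.018],[0,0,0]],"roll":[-0.009,0,0,0,0],"hand":[0,0,0,0,0]}' 20
python3 -m inch '{"offset":[[0.0077,-0.002,0],[0.0077,-0.002,0],[0.0087,-0.0023,0],[0.0087,-0.0023,0],[0.0087,-0.0023,0]],"roll":[0,0,0,0,0],"hand":[0,0,0,0,0]}'
```

```text
t: 2.15
eef_pos: [510.9, -83.1, 144.1]
orientation: [3.141, 0.003, -0.262]
ft_force: [0.2, 0.1, -0.5]
gripper_width: 0.3
grip_force: 0.0
t: 2.78
eef_pos: [553.9, -92.0, 145.5]
orientation: [3.141, 0.0, -0.259]
ft_force: [0.3, -0.2, -0.3]
gripper_width: 0.5
grip_force: 0.3
```

```bash
python3 -m inch '{"offset":[[0.0077,-0.002,-0.003],[0.0077,-0.002,-0.003],[0.0077,-0.002,-0.003],[0.0064,-0.0017,-0.0055],[0.0064,-0.0017,-0.0055],[0.0064,-0.0017,-0.0055]],"roll":[0,0,0,0,0,0],"hand":[0,0,0,0,0,0]}'
python3 - <<'E'
from h import *
a=grab("scene")["frame"][200:310,220:340,::-1]; b=grab("wrist")["frame"][:,:,::-1]
cv2.imwrite("pics/mid.png",np.hstack([cv2.resize(a,(390,360)),cv2.resize(b,(400,360))]))
E
```

```text
t: 3.52
eef_pos: [596.0, -103.2, 119.5]
orientation: [3.141, 0.0, -0.259]
ft_force: [0.2, -0.1, -0.3]
gripper_width: 0.7
grip_force: 0.1
```

View pics/mid.png

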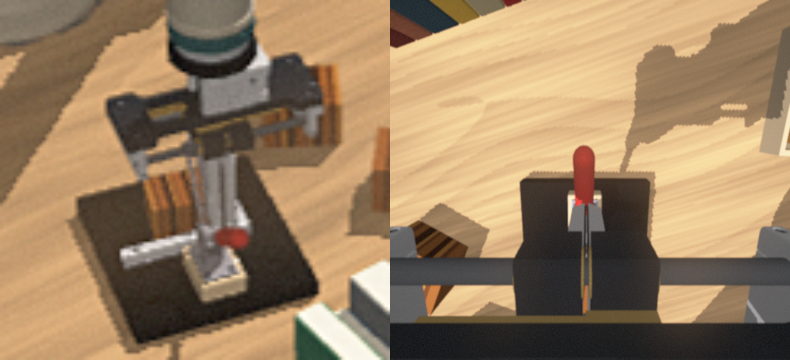

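The handle (red, at (233,238) on the left and (583,175) on the right) now leans away and follows the fingers. I continue to its stop.

```bash
python3 -m inch '{"offset":[[0.0033,-0.0009,-0.0055],[0.0033,-0.0009,-0.0055],[0.0033,-0.0009,-0.0055],[0.0033,-0.0009,-0.0055],[0,0,0]],"roll":[0,0,0,0,0],"hand":[0,0,0,0,0]}'
python3 -m inch '{"offset":[[0.001,0,-0.003],[0,0,0]],"roll":[0,0],"hand":[0,0]}'
```

```text
t: 4.25
eef_pos: [608.7, -106.6, 97.3]
orientation: [3.142, 0.001, -0.259]
ft_force: [0.7, 0.3, -0.4]
gripper_width: 0.6
grip_force: 0.1
t: 4.5
eef_pos: [609.8, -106.8, 95.5]
orientation: [3.141, -0.0, -0.259]
ft_force: [-2.3, 0.3, 4.0]
gripper_width: 0.4
grip_force: 2.0
```

```bash
python3 -m inch '{"offset":[[0.001,0,-0.003],[0,0,0]],"roll":[0,0],"hand":[0,0]}'
```

```text
t: 4.75
eef_pos: [610.9, -107.1, 93.4]
orientation: [3.141, -0.001, -0.259]
ft_force: [-3.2, -0.1, 9.5]
gripper_width: 0.8
grip_force: 4.8
```

```bash
python3 -m inch '{"offset":[[0,0,0.05],[0,0,0.058],[-0.046,0.0104,0],[-0.046,0.0104,0],[-0.046,0.0104,0],[0,0,0]],"roll":[0,0,0,0,0,0],"hand":[0,0,0,1,1,1]}'
python3 - <<'E'
from h import *
a=grab("scene")["frame"][200:310,220:340,::-1]; b=grab("wrist","pics/w2.png")["frame"][:,:,::-1]
cv2.imwrite("pics/open.png",np.hstack([cv2.resize(a,(300,480)),cv2.resize(b,(500,480))]))
print(bot.state()["eef_pos"])
E
```

```text
t: 5.5
eef_pos: [469.9, -74.4, 200.1]
orientation: [-3.141, 0.001, -0.259]
ft_force: [0.7, -0.0, 0.3]
gripper_width: 26.9
grip_force: 0.0
[473.78312303 -75.66604047 200.46699729]
```

View pics/open.png

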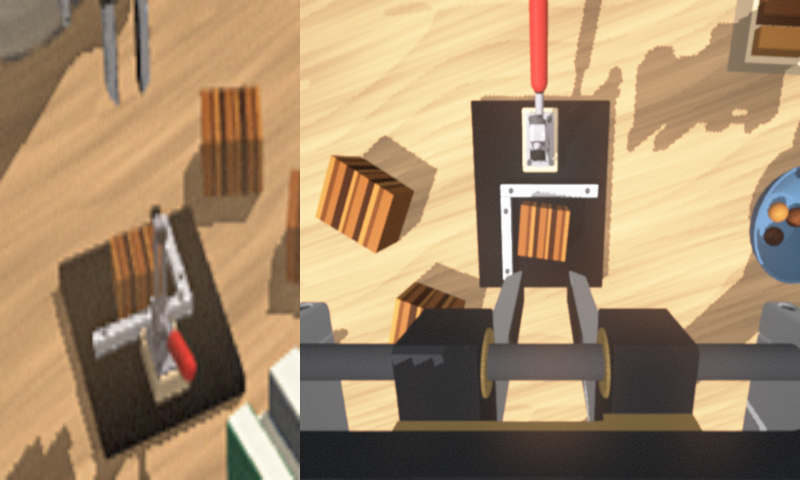

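The clamp stands open: the arm is upright at (157,250) on the left, and the handle points away at (538,45). The stone is free, with its top corners at about (523,202), (570,207), (565,262) and (517,256).

```bash
python3 - <<'E'
from h import *
c=load("wrist"); p=np.array([501.6,-79.1]); a=-.258
R=np.array([[np.cos(a),-np.sin(a)],[np.sin(a),np.cos(a)]]);J=lambda w:(R.T@(np.array(w)[:2]-p)).round(1)
for u,z in[((285.4,202),60),((345.6,207),60),((339.2,262),60),((277.8,256),60),(((503-300)*1.28,185),34),(((598-300)*1.28,185),34)]:print(J(onz(c,u,z)))
print("tcp",J(bot.state()["eef_pos"]))
E
```

```text
[ 3.  21.1]
[ -1.9 -36.4]
[-56.7 -31.2]
[-50.4  29.7]
[17.4 48.9]
[ 17.2 -74.9]
tcp [-27.8  -3.8]
```

```bash
python3 -m inch '{"offset":[[0,0,0],[0,0,-0.03],[0,0,-0.035],[0,0,-0.035],[0,0,-0.03],[0,0,-0.02],[0,0,-0.01],[0,0,0]],"roll":[0,0,0,0,0,0,0,0],"hand":[1,1,1,1,1,1,1,1]}'
python3 -m inch '{"offset":[[0,0,0],[0,0,0],[0,0,0],[0,0,0],[0,0,0],[0,0,0],[0,0,0]],"roll":[0,0,0,0,0,0,0],"hand":[0.55,0.55,0.55,0.55,0.55,0.55,0.55]}' 8
```

```text
t: 6.6
eef_pos: [473.3, -75.6, 39.4]
orientation: [3.142, 0.001, -0.259]
ft_force: [-0.9, -0.0, 0.7]
gripper_width: 94.2
grip_force: 0.0
t: 7.48
eef_pos: [473.2, -75.4, 40.4]
orientation: [-3.141, -0.001, -0.259]
ft_force: [-0.7, 2.3, 5.7]
gripper_width: 60.9
grip_force: 7.8
```

```bash
python3 -m inch '{"offset":[[0.0007,0.0027,0],[0.0007,0.0027,0],[0.0007,0.0027,0],[0.0007,0.0027,0],[0,0,0]],"roll":[0,0,0,0,0],"hand":[0.55,0.55,0.55,0.55,0.55]}' 20
python3 -m inch '{"offset":[[0.0015,-0.0004,0],[0.0015,-0.0004,0],[0.0015,-0.0004,0],[0,0,0]],"roll":[0,0,0,0],"hand":[0.55,0.55,0.55,0.55]}'
python3 -m inch '{"offset":[[0.001,-0.0003,0],[0,0,0]],"roll":[0,0],"hand":[0.55,0.55]}'
```

```text
t: 8.1
eef_pos: [476.5, -65.3, 40.4]
orientation: [3.141, -0.002, -0.259]
ft_force: [-0.0, -2.0, 5.5]
gripper_width: 60.7
grip_force: 19.6
t: 8.6
eef_pos: [479.2, -65.7, 40.4]
orientation: [3.141, 0.002, -0.259]
ft_force: [-3.0, 0.7, 9.0]
gripper_width: 60.8
grip_force: 19.6
t: 8.85
eef_pos: [480.1, -65.9, 40.4]
orientation: [3.141, 0.002, -0.259]
ft_force: [-4.0, 0.5, 9.6]
gripper_width: 61.0
grip_force: 19.6
```

```bash
python3 -m inch '{"offset":[[0,0,0.001],[0,0,0]],"roll":[0,0],"hand":[0.55,0.55]}'
python3 -m inch '{"offset":[[0.001,-0.0003,0],[0.001,-0.0003,0],[0,0,0]],"roll":[0,0,0],"hand":[0.55,0.55,0.55]}'
python3 - <<'E'
from h import *
b=grab("wrist")["frame"][:,:,::-1]; cv2.imwrite("pics/w3.png",b)
E
```

```text
t: 9.1
eef_pos: [480.7, -66.1, 40.5]
orientation: [3.141, 0.001, -0.259]
ft_force: [-0.3, 0.2, -1.2]
gripper_width: 60.8
grip_force: 19.6
t: 9.48
eef_pos: [481.8, -66.4, 40.6]
orientation: [3.141, 0.003, -0.259]
ft_force: [-4.2, 1.0, 0.4]
gripper_width: 60.8
grip_force: 19.5
```

View pics/w3.png

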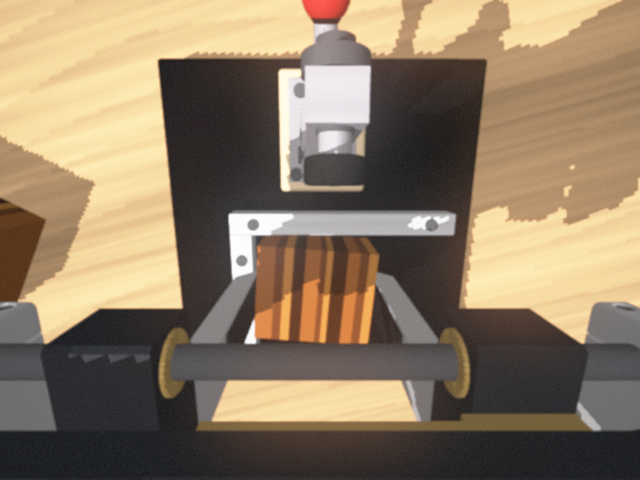

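The stone is held between the fingers. Its top spans about (257..378, 250..340), with the darker far face reaching (262..372, 237), close to the long fence's inner edge at v≈235. I check the remaining gaps by projection.

```bash
python3 - <<'E'
from h import *
c=load("wrist"); p=np.array([501.6,-79.1]); a=-.258
R=np.array([[np.cos(a),-np.sin(a)],[np.sin(a),np.cos(a)]]);J=lambda w:(R.T@(np.array(w)[:2]-p)).round(1)
print("cam",J(ray(c,(0,0))[0]),ray(c,(0,0))[0][2],"tcp",J(bot.state()["eef_pos"]))
for n,u,z in[("far L",(257,249),60),("far R",(379,251),60),("face low L",(262,237),20),("low R",(372,237),20),("fence in L",(255,235),34),("fence in R",(455,235),34),("fence out corner",(229,212),34),("fence outR",(455,213),34)]:print(n,J(onz(c,u,z)))
b=cv2.imread("pics/w3.png")[200:290,215:395]; cv2.imwrite("pics/z3.png",cv2.resize(b,(800,400),interpolation=cv2.INTER_CUBIC))
E
```

```text
cam [46.5  4.7] 219.6104807500248 tcp [-22.4   7.2]
far L [ 4.6 32.8]
far R [  3.6 -27.4]
face low L [ 1.7 36.5]
low R [  1.7 -30.7]
fence in L [ 6.  38.2]
fence in R [  5.9 -75.2]
fence out corner [19.2 52.1]
fence outR [ 18.5 -74. ]
```

View pics/z3.png

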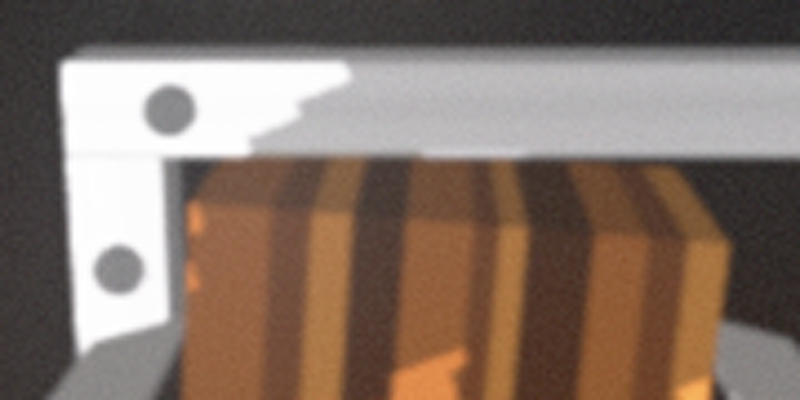

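The stone is still turned: its far edge runs from (257,246) to (379,254) while the fence is level, so it sits about -0.065 rad from square. I turn it back with the tool, then creep in.

```bash
python3 -m inch '{"offset":[[-0.001,0.0003,0],[0,0,0],[0,0,0]],"roll":[0.03,0.03,0],"hand":[0.55,0.55,0.55]}'
python3 -m inch '{"offset":[[0.0003,0.001,0],[0.0003,0.001,0],[0,0,0]],"roll":[0,0,0],"hand":[0.55,0.55,0.55]}'
python3 -m inch '{"offset":[[0.0003,0.001,0],[0,0,0]],"roll":[0,0],"hand":[0.55,0.55]}'
```

```text
t: 9.9
eef_pos: [483.2, -66.7, 41.1]
orientation: [3.142, -0.002, -0.199]
ft_force: [-0.6, 0.6, -3.1]
gripper_width: 60.9
grip_force: 19.6
t: 10.28
eef_pos: [483.1, -64.5, 41.1]
orientation: [3.142, -0.001, -0.199]
ft_force: [-0.7, 0.4, -3.0]
gripper_width: 61.1
grip_force: 19.6
t: 10.52
eef_pos: [483.2, -63.5, 41.0]
orientation: [3.142, -0.0, -0.199]
ft_force: [0.1, -1.1, -2.8]
gripper_width: 60.6
grip_force: 19.6
```

```bash
python3 -m inch '{"offset":[[0,0,-0.0007],[0,0,0]],"roll":[0,0],"hand":[0.55,0.55]}'
python3 -m inch '{"offset":[[0.0003,0.001,0],[0,0,0]],"roll":[0,0],"hand":[0.55,0.55]}'
python3 -m inch '{"offset":[[0.0003,0.001,0],[0,0,0]],"roll":[0,0],"hand":[0.55,0.55]}'
```

```text
t: 10.78
eef_pos: [483.2, -63.5, 40.5]
orientation: [3.142, -0.0, -0.199]
ft_force: [-0.6, -0.5, -0.3]
gripper_width: 60.9
grip_force: 19.6
t: 11.02
eef_pos: [483.7, -62.6, 40.5]
orientation: [3.141, -0.001, -0.199]
ft_force: [0.0, -0.9, 0.0]
gripper_width: 60.8
grip_force: 19.6
t: 11.28
eef_pos: [484.0, -61.6, 40.5]
orientation: [3.141, -0.001, -0.199]
ft_force: [-0.5, -0.5, 1.0]
gripper_width: 60.6
grip_force: 19.6
```

```bash
python3 -m inch '{"offset":[[0.0003,0.001,0],[0,0,0]],"roll":[0,0],"hand":[0.55,0.55]}'
python3 -m inch '{"offset":[[0.0003,0.001,0],[0,0,0]],"roll":[0,0],"hand":[0.55,0.55]}'
python3 -m inch '{"offset":[[0.001,-0.0003,0],[0,0,0]],"roll":[0,0],"hand":[0.55,0.55]}'
python3 -m inch '{"offset":[[0.001,-0.0003,0],[0,0,0]],"roll":[0,0],"hand":[0.55,0.55]}'
python3 - <<'E'
from h import *
b=grab("wrist","pics/w4.png")["frame"][200:290,215:395,::-1]; cv2.imwrite("pics/z4.png",cv2.resize(b,(800,400),interpolation=cv2.INTER_CUBIC))
E
```

```text
t: 11.52
eef_pos: [484.2, -61.3, 40.5]
orientation: [3.14, -0.001, -0.198]
ft_force: [-0.8, -4.7, 2.0]
gripper_width: 61.2
grip_force: 19.5
t: 11.78
eef_pos: [484.2, -61.2, 40.5]
orientation: [3.138, -0.0, -0.197]
ft_force: [-1.6, -6.4, 1.4]
gripper_width: 60.5
grip_force: 19.4
t: 12.02
eef_pos: [484.8, -61.2, 40.5]
orientation: [3.139, 0.001, -0.198]
ft_force: [-2.6, -6.0, 3.1]
gripper_width: 60.9
grip_force: 19.5
t: 12.28
eef_pos: [485.4, -61.2, 40.4]
orientation: [3.139, 0.002, -0.198]
ft_force: [-3.2, -5.7, 3.4]
gripper_width: 60.3
grip_force: 19.6
```

View pics/z4.png

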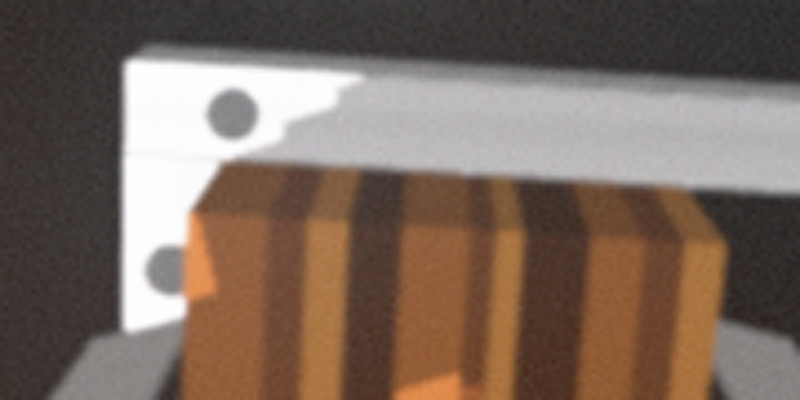

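The block is now nearly parallel to the long fence, and the short fence carries about 6 N. I creep further in x.

```bash
for i in 1; do :; done
python3 -m inch '{"offset":[[0.001,-0.0003,0],[0,0,0]],"roll":[0,0],"hand":[0.55,0.55]}'
python3 -m inch '{"offset":[[0.001,-0.0003,0],[0,0,0]],"roll":[0,0],"hand":[0.55,0.55]}'
python3 -m inch '{"offset":[[0.001,-0.0003,0],[0,0,0]],"roll":[0,0],"hand":[0.55,0.55]}'
```

```text
t: 12.58
eef_pos: [485.4, -61.3, 40.4]
orientation: [3.139, 0.003, -0.198]
ft_force: [-4.8, -5.3, 5.2]
gripper_width: 60.4
grip_force: 19.7
t: 12.82
eef_pos: [485.8, -61.4, 40.4]
orientation: [3.139, 0.005, -0.198]
ft_force: [-6.3, -5.2, 7.2]
gripper_width: 60.7
grip_force: 19.8
t: 13.08
eef_pos: [485.8, -61.5, 40.4]
orientation: [3.139, 0.006, -0.199]
ft_force: [-8.0, -4.3, 8.0]
gripper_width: 60.0
grip_force: 19.9
```

```bash
python3 -m inch '{"offset":[[0.0013,0.0007,0],[0,0,0],[0,0,0],[0,0,0]],"roll":[0,0,0,0],"hand":[0.55,0.55,0.55,0.55]}' 10
python3 -m inch '{"offset":[[0,0,0],[0,0,0],[0,0,0],[0,0,0]],"roll":[0,0,0,0],"hand":[0.55,0.55,0.55,0.55]}' 20
python3 - <<'E'
from h import *
b=grab("wrist","pics/w5.png")["frame"][195:355,205:405,::-1]; cv2.imwrite("pics/z5.png",cv2.resize(b,(750,600),interpolation=cv2.INTER_CUBIC))
E
```

```text
t: 13.58
eef_pos: [486.2, -61.5, 40.2]
orientation: [3.138, 0.008, -0.198]
ft_force: [-8.5, -7.1, 8.3]
gripper_width: 60.5
grip_force: 10.1
t: 14.08
eef_pos: [486.2, -61.6, 40.2]
orientation: [3.138, 0.008, -0.198]
ft_force: [-8.7, -7.8, 7.5]
gripper_width: 60.5
grip_force: 20.1
```

View pics/z5.png

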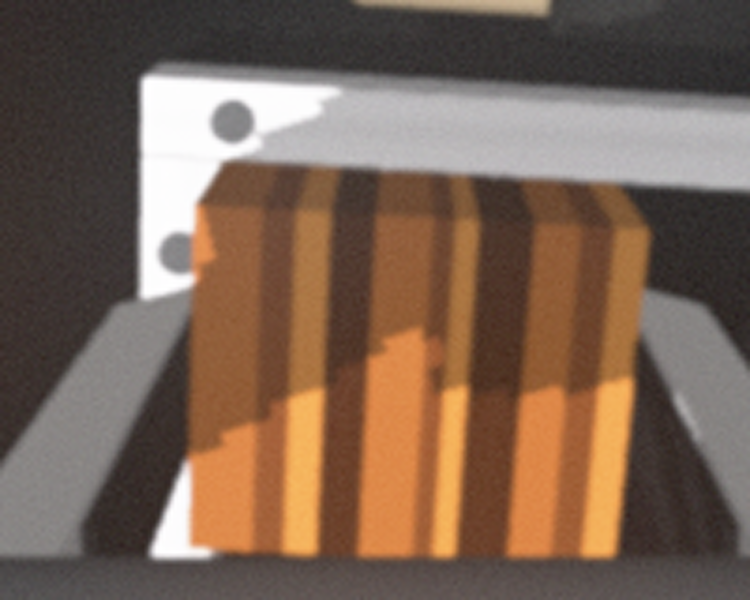

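The stone's far edge (slope 0.051) and the fence's inner edge (0.053) are now parallel, and the block is tight in the corner. I add a little x push for margin and let it settle.

```bash
python3 -m inch '{"offset":[[0.0015,-0.0004,0.0003],[0.0015,-0.0004,0],[0,0,0],[0,0,0]],"roll":[0,0,0,0],"hand":[0.55,0.55,0.55,0.55]}' 30
python3 -m inch '{"offset":[[0,0,0],[0,0,0],[0,0,0],[0,0,0],[0,0,0],[0,0,0]],"roll":[0,0,0,0,0,0],"hand":[0.55,0.55,0.55,0.55,0.55,0.55]}'
```

```text
t: 14.62
eef_pos: [486.3, -61.6, 40.2]
orientation: [3.138, 0.014, -0.198]
ft_force: [-13.0, -6.3, 11.9]
gripper_width: 60.1
grip_force: 30.0
t: 15.38
eef_pos: [486.3, -61.6, 40.2]
orientation: [3.138, 0.014, -0.199]
ft_force: [-13.6, -5.6, 11.9]
gripper_width: 60.1
grip_force: 30.0
```

```bash
python3 -c "
from workcell import bot
print(bot.close_job())"
```

```text
the job is handed in; nothing more can be done
None
```

The job is handed in: the clamp is thrown fully open, and the stone is held in the corner with about 12 N of push towards the long fence and 9 N towards the short one. Those are wrist-sensor readings and include some friction; in the last picture the stone's far edge was parallel to the long fence to within about 0.01 rad.

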